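# Draw the drying board home and weigh it down

## Robot

A 7-joint arm with a two-finger parallel gripper is mounted at the origin on the work surface. World frame = base frame: x ahead of the robot, y to its left, z up, the work surface at z = 0. Lengths are in m, angles in degrees, forces in N, time in s.
With the tool pointing down it reaches from about 0.4 to 0.9 m from the base axis. Payload 5.6 kg.
Tool frame: the origin (TCP) lies between the finger pads; the fingertips stand 22 mm ahead of it and the grasp point (between the pads) lies 3 mm ahead of it (arm.tcp_to_tips is the distance from the TCP to the fingertips, in m); z points along the fingers, x is the direction in which the jaws open and shut, and the axes are right-handed (so a half turn about z gives the same grasp; the last joint's range is limited). The gripper opens to 92 mm and grips with 3 to 60 N. Pads are 20 mm wide; open, the fingers measure 128 mm over their backs; the gripper's body (75 mm by 189 mm) begins 69 mm behind the grasp point.
Start: joints at [-71.849, 26.786, -0.665, 91.828, 0.344, 61.387, -3.226], TCP at [0.229, 0.608, 0.237] pointing down, gripper open.
Joint ranges: [-144.91, 144.91], [-17.63, 115.5], [-89.93, 88.59], [15.96, 139.68], [-74.01, 254.01], [8.47, 105.57], [-167.45, 167.45]. Speed limits (degrees/s): [147.25, 147.25, 180, 180, 180, 180, 180].

## Interface

Orientations are given as [roll, pitch, yaw] about the fixed x, y, z axes, in that order (R = Rz(yaw) Ry(pitch) Rx(roll)).
In Python, from rig import arm gives the robot as it stands. The module is installed in compiled form; this text tells all that it offers.
- The arm moves only by the tool carry_out, never from a script. Its argument "targets" is a list of rows, each a list of 3 entries, a list of its own where there are three numbers: the shift along the tool's x, y, z in cm, then the turn, a rotation vector about the tool's x, y, z in rad, then the opening, from -1 (shut) to 1 (fully open). A call has 1 to 12 rows; each row shifts and turns the pose as measured when the row begins, along the tool's axes as they then stand; what a row does not reach is not made up. A row lasts 1/10 s, in which the tool goes at most 50 mm and 8.59 degrees, less where a joint would pass 70% of its speed; a pose out of reach is approached as far as the arm can. A call with a gripper value outside its range is refused whole. The fingers move at their own pace and stop on an object; "force" is the grip in N (left out, the last holds). Time passes only in rows, so rows that do not move let the fingers close. It gives the time, the measured TCP pose, the force and the opening at its end, in the units of the state.
- arm.read_state(): the state, without advancing time (a new reading comes with each control period).
- arm.snapshot(name): name is "scene" or "top" or "wrist"; returns the picture (420x560x3 uint8, red, green, blue); there is no depth.
- arm.camera_params(name): a dict with "K" (3x3 intrinsics, pixels), "k1" (the pictures are not rectified: a ray, as slopes to the right and down, at radius r is drawn at 1 + k1 r^2 times it, then the intrinsics apply), "rvec" (rotation vector, rad) and "tvec" (3), from world to camera coordinates, as OpenCV has them; the wrist camera has in their place "mount" (4x4, takes a point from camera to tool coordinates, whose origin is the TCP and whose axes are the tool frame's). Camera axes: x right, y down, z forward; pixel columns grow to the right and rows downward; lengths in m; the calibration is good to about 2 mm. A picture is of the moment at which its call begins: read the wrist's pose just before it. camera_params takes no time and is no camera call.
- arm.hand_in(): hands the job in, once; it reports no verdict.
Trained networks look in the newest picture that a camera, given by its name, has taken for a name from the list of things; names that differ only in an ending like _2 or _b are one class to them, and where a whole thing is asked for, a point or a joint stands for the part that bears it (a point fixed in the world has none). Each returns a list of dicts, best first, with "conf" (0 to 1); they miss things now and then, are a little off and sometimes report something else, mostly with a low value. They report only what shows in the picture. A call takes as long as a camera call. They do not tell look-alikes from the thing itself.
- arm.look_for(label, camera): "extent" ([left, top, right, bottom] in pixels, round what is visible of it).
The state is a dict: "time_s": time; "joint_pos": joint angles; "joint_velocities": joint speeds; "tau": joint torques, N m; "position": TCP position; "ee_rot": TCP orientation; "wrist_force": force on the tool from outside, world axes, zero at the start; "ft_torque": the same for the moment, N m; "grip_width": finger opening in m.
Only numpy, scipy, OpenCV 4.12 (cv2) and the standard library are available. Lean on these libraries where they do the work, as an engineer would, in place of code of your own. Each camera call takes 0.05 s, during which the arm holds its last target.

## Task

Bring the board that carries the half-dry coated form forward in its drain tray: press down gently on the bare front strip of the board and draw it towards the robot by friction until it is fully home against the tray's front stop. The coat is still tacky and the board dents easily, so do not touch the form or shift it on the board, and keep every press on the board under 25 N. Then set the small steel weight gently upright on the middle of the bare front strip to hold the board there, let go, and leave the other things alone.

Things in the scene. Friction and masses are not known exactly. Their poses are not given: they have to be found in the camera images.
- tray: fixed steel drain tray with two slippery white plastic runners in its floor, 388 x 160 mm, long axis x; origin at the middle of its underside. Heights above it: floor 8, side rails 24, front stop (-x end, nearest the robot) and back wall 16 mm; inside 364 x 136 mm. It slopes: the front end is higher by 2.5 degrees, so the board climbs 4.4 mm per 100 mm of drag. Turned up to 0.16 rad in plan
- board: loose wooden board 240 x 130 x 10 mm, 0.25 kg, flat in the tray (3 mm play each side); origin at the middle of its underside, -x end towards the robot, front 100 mm bare. Starts 70 to 110 mm from the front stop. Closed fingers pressing with 10 to 15 N drag it (friction with the tray about 0.16, varies; much less slips); above 25 N dents it
- front_strip (a point): point on the board's top face, in the middle of the bare front strip, 40 mm behind the board's front edge: press here, later set the weight here
- board_home (a point): where the board's origin lies when the board is fully home against the front stop; axes as the tray, x along the tray away from the robot
- form: loose wooden cylinder with a lumpy grey coated dome, 78 mm across, 125 mm tall, about 0.6 kg (varies), standing on the board 50 to 65 mm behind the board's origin; origin at the middle of its foot. Not to be touched or shifted on the board
- weight: loose dark steel bench weight, 0.4 kg, 70 mm tall: a round foot 48 mm across and 30 mm high, a neck, and on top a round grip 26 mm across from 46 to 70 mm above the foot; origin at the middle of its underside. Starts upright on the table in one of four places beside the tray; grasp the grip from above at about 55 mm height
- jar: bystander: glass jar with black lid, 64 mm across, 85 mm tall, standing; origin under its middle
- bowl: bystander: small wooden bowl, 96 mm across, 42 mm high; origin under its middle
- bare_form: bystander: uncoated wooden dome, 60 mm across, 79 mm tall; origin under its middle
- brush: bystander: brush with dark wooden handle lying on the table nearer the robot, left
- spatula: bystander: spatula lying on the table nearer the robot, right
Not all that is in view belongs to the job. What is shaped like the weight but turquoise is not meant.

How it is judged (in metres and radians):
On the way, in this order (a step that is already met when the one before it is completed fails the run):
1. the fingers press down on the board's bare front strip, the board not yet home (contact force between the fingers and board above 3 N and x of the grasp point in the frame of board between -0.12 and -0.02 m and z of the grasp point in the frame of board above 0.012 m and x of board in the frame of board_home above 0.03 m), for 0.15 s.
2. the board is fully home against the front stop, the weight not yet on it (x of board in the frame of board_home below 0.004 m and horizontal distance between weight and front_strip above 0.06 m), for 0.2 s.
At the end, for the whole second after the job is handed in: the board is home within 4 mm of the tray's front stop and flat in the tray; the weight stands upright on the board within 22 mm of the middle of the bare front strip, let go; the form stands upright where it was on the board; all at rest (x of board in the frame of board_home below 0.004 m and z of board in the frame of board_home below 0.004 m and horizontal distance between weight and front_strip below 0.022 m and z of weight in the frame of board between 0.006 and 0.014 m and angle between weight's own z axis and vertical below 0.12 rad and linear speed of each of weight, board, form below 0.02 m/s and angle between form's own z axis and vertical below 0.15 rad and contact force between weight and board above 1 N and x of form in the frame of board between 0.042 and 0.073 m and y of form in the frame of board between -0.02 and 0.02 m); the robot touches nothing.
It fails at once if the board is pressed with more than 25 N by the robot (contact force between any of the fingers, the arm and board above 25 N).
It fails at once if the weight is dropped or pushed onto the board with more than 25 N (contact force between weight and board above 25 N).
It fails at once if the robot or the weight touches the coated form (contact force between any of the fingers, the arm, weight and form above 0.3 N).
It fails at once if the form is tipped, or shifts on the board out of the place where it stands (angle between form's own z axis and vertical above 0.2 rad or x of form in the frame of board below 0.042 m or x of form in the frame of board above 0.073 m or y of form in the frame of board above 0.02 m or y of form in the frame of board below -0.02 m).
It fails at once if a bystander is moved by more than 20 mm (distance of any of jar, bowl, bare_form, brush, spatula from where it was at the start of the episode above 0.02 m).
It also fails if it takes over 64 s, if anything falls off the work surface, if the arm or the gripper's body presses on something with over 40 N, if the wrist force passes 120 N, or if a joint passes its speed limit or range.

## Working session

There is one attempt and no reset: what is moved stays moved. The work goes in short steps, Python scripts to look and compute and a tool call to move; the robot and the scene stay as the last step left them, time stands still between calls to the robot, and variables do not carry over. Pictures are saved under pics/ and viewed, and the job is handed in when it is done.

Besides the shell and the picture viewer there is one more tool, called after "Call:" by a JSON object that holds its "method" and its "body". carry_out: Moves the arm, as the interface text tells. Its arguments: {"type":"object","properties":{"targets":{"type":"array","items":{"type":"array"}},"force":{"type":"number"}},"required":["targets"]}

```bash
mkdir -p pics; ls
cat > h.py <<'E'
import numpy as np, cv2
from rig import arm
from scipy.spatial.transform import Rotation as R
def snap(n,f):
    im=arm.snapshot(n); cv2.imwrite('pics/'+f,im[:,:,::-1]); return im
def pose(s=None):
    s=s or arm.read_state()
    T=np.eye(4);T[:3,:3]=R.from_euler('xyz',s['ee_rot'],degrees=True).as_matrix();T[:3,3]=s['position'];return T
def ext(cam,T=None):
    c=arm.camera_params(cam)
    if 'mount' in c:
        W=T@np.array(c['mount']); return c,W[:3,:3],W[:3,3]
    Rm=cv2.Rodrigues(np.array(c['rvec'],float))[0]; t=np.array(c['tvec'],float).ravel()
    return c,Rm.T,-Rm.T@t
def ray(cam,px,T=None):
    c,Rw,o=ext(cam,T); K=np.array(c['K'])
    u=cv2.undistortPoints(np.array([[px]],float),K,np.array([c['k1'],0,0,0.]))[0,0]
    return o,Rw@np.array([u[0],u[1],1])
def at_z(cam,px,z,T=None):
    o,d=ray(cam,px,T); return o+d*(z-o[2])/d[2]
def proj(cam,P,T=None):
    c,Rw,o=ext(cam,T); K=np.array(c['K'])
    rv=cv2.Rodrigues(Rw.T)[0]; 
    return cv2.projectPoints(np.array(P,float).reshape(-1,1,3),rv,-Rw.T@o,K,np.array([c['k1'],0,0,0.]))[0][:,0]
E
python3 - <<'E'
from h import *
s=arm.read_state();print(s)
for n in ['scene','top']:
    snap(n,n+'0.png')
    c=arm.camera_params(n);print(n,c)
    for l in ['tray','board','form','weight','jar','bowl','bare_form','brush','spatula']:
        print(l,[(round(d['conf'],2),np.round(d['extent']).astype(int).tolist()) for d in arm.look_for(l,n)][:3])
print(arm.camera_params('wrist'),arm.tcp_to_tips)
E
```

```text
pics
{'time_s': 0.0, 'joint_pos': array([-71.85062499,  26.83471758,  -0.66397509,  91.88076238,
         0.34322125,  61.38527876,  -3.22441405]), 'joint_velocities': array([-0.00246917,  0.00729798, -0.05907497,  0.02314838, -0.03917795,
        0.00984421,  0.04195265]), 'tau': array([-1.97876318e-06, -5.20566630e+01, -1.27391849e-02, -2.43745583e+01,
       -5.67083701e-02,  1.73324381e-02,  1.59567917e-04]), 'position': array([0.22871558, 0.60785727, 0.23565597]), 'ee_rot': array([1.79993155e+02, 9.85505960e-02, 6.93835779e+01]), 'wrist_force': array([ 1.24369756, -0.13271835,  0.9260281 ]), 'ft_torque': array([ 0.00388109,  0.00992861, -0.00974831]), 'grip_width': 0.09218576365262028}
scene {'K': array([[448.01438927,   0.        , 278.44798376],
       [  0.        , 448.01438927, 213.45801539],
       [  0.        ,   0.        ,   1.        ]]), 'k1': -0.01088488458432549, 'rvec': array([ 1.20221165,  2.53410956, -0.7122475 ]), 'tvec': array([ 0.32917457, -0.30363678,  1.32477561])}
tray [(0.56, [188, 173, 348, 334])]
board [(0.57, [207, 207, 317, 311])]
form [(0.65, [229, 2
[... 1018 characters left out ...]
9])]
bowl [(0.61, [378, 191, 413, 233])]
bare_form [(0.55, [245, 115, 294, 208])]
brush [(0.57, [98, 240, 146, 310])]
spatula [(0.8, [393, 229, 462, 332])]
{'K': array([[330.92100458,   0.        , 282.82809408],
       [  0.        , 330.92100458, 207.77592092],
       [  0.        ,   0.        ,   1.        ]]), 'k1': -0.0785589450310988, 'mount': array([[ 9.99999993e-01,  5.77687958e-05,  9.84884158e-05,
        -6.56821005e-04],
       [-8.01796170e-05,  9.69397080e-01,  2.45498055e-01,
        -6.97769814e-02],
       [-8.12922557e-05, -2.45498061e-01,  9.69397078e-01,
        -1.46958187e-01],
       [ 0.00000000e+00,  0.00000000e+00,  0.00000000e+00,
         1.00000000e+00]])} 0.022
```

View pics/scene0.png

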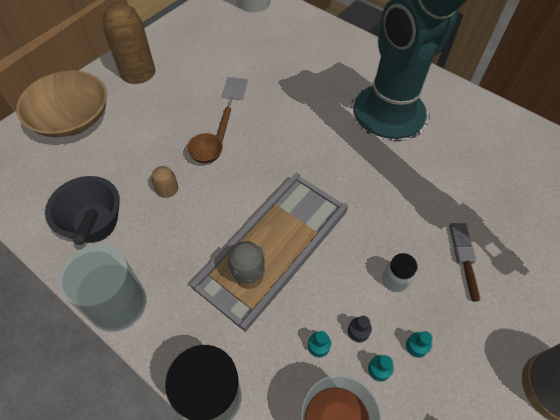

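View pics/top0.png

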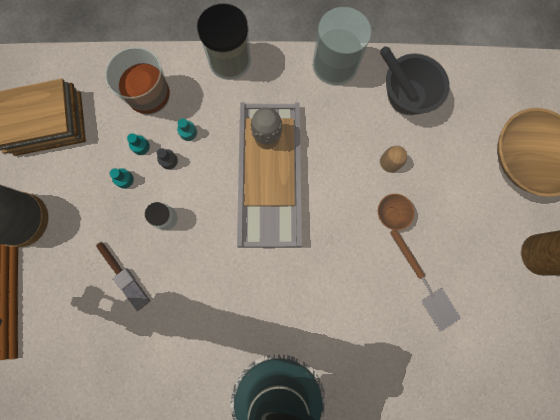

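The scene picture shows the dark weight at about (360,328), with turquoise look-alikes at (319,344), (381,367) and (420,344). In the top picture they are: dark (167,158), turquoise (138,143), (187,129) and (121,177). The dark steel one fits the description. I'll confirm it in a crop, and measure the tray and board.

Run:
```python
from h import *
a=cv2.imread('pics/top0.png');b=cv2.imread('pics/scene0.png')
A=cv2.resize(a[95:255,228:310],None,fx=3.6,fy=3.6,interpolation=cv2.INTER_CUBIC)
B=cv2.resize(a[110:245,95:200],None,fx=3.6,fy=3.6,interpolation=cv2.INTER_CUBIC)
H=max(A.shape[0],B.shape[0]);o=np.zeros((H,A.shape[1]+B.shape[1]+5,3),np.uint8);o[:A.shape[0],:A.shape[1]]=A;o[:B.shape[0],A.shape[1]+5:]=B
cv2.imwrite('pics/crop1.png',o);print(o.shape)
for n,px in dict(w=(167,164),w1=(138,150),w2=(187,134),w3=(121,182),jar=(160,225)).items(): print(n,at_z('top',px,0.0).round(3))
print(ext('top')[2],ext('scene')[2])
```

```text
(576, 678, 3)
w [0.604 0.3   0.   ]
w1 [0.643 0.381 0.   ]
w2 [0.689 0.25  0.   ]
w3 [0.554 0.42  0.   ]
jar [0.439 0.309 0.   ]
[0.31152004 0.00860348 0.98725278] [0.95772156 0.33586374 0.96205331]
```

View pics/crop1.png

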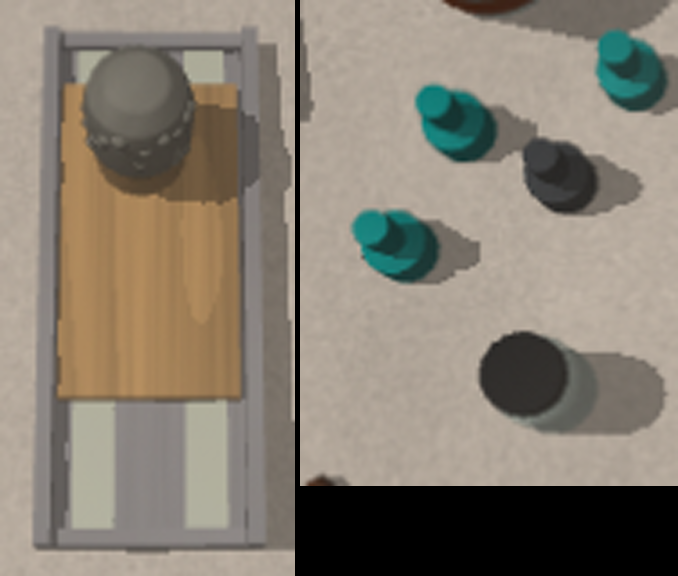

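Run:
```python
from h import *
b=cv2.imread('pics/scene0.png')
cv2.imwrite('pics/crop2.png',cv2.resize(b[168:338,183:353],None,fx=3.5,fy=3.5,interpolation=cv2.INTER_CUBIC))
```

```text
(no output)
```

View pics/crop2.png

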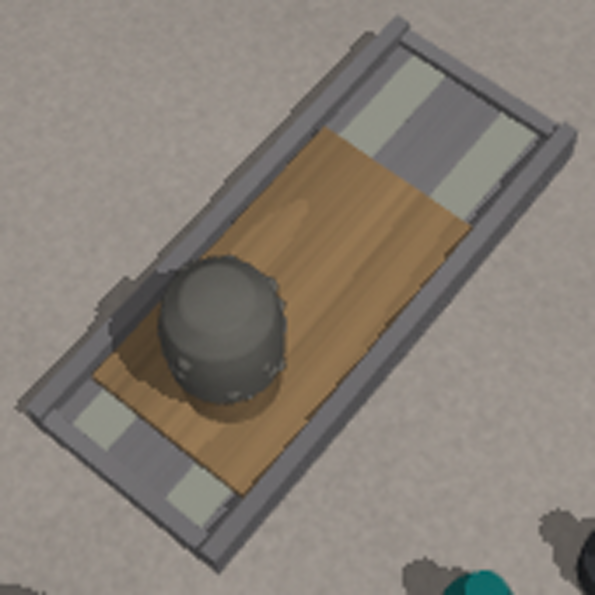

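```bash
cat > fit.py <<'E'
from h import *
from scipy.optimize import least_squares
def trayT(p):
    T=np.eye(4);T[:3,:3]=R.from_euler('z',p[3]).as_matrix()@R.from_euler('y',np.radians(2.5)).as_matrix();T[:3,3]=p[:3];return T
def tf(T,P): return (T[:3,:3]@np.array(P,float).reshape(-1,3).T).T+T[:3,3]
E
python3 - <<'E'
from fit import *
ct=lambda x,y:(228+x/3.6-.5+.5/3.6,95+y/3.6-.5+.5/3.6)
cs=lambda x,y:(183+x/3.5-.5+.5/3.5,168+y/3.5-.5+.5/3.5)
L=np.array([[-.194,.08,.024],[-.194,-.08,.024],[.194,.08,.024],[.194,-.08,.024]])
top=np.array([ct(34,548),ct(265,545),ct(45,28),ct(256,28)])
sc=np.array([cs(575,130),cs(404,17),cs(218,558),cs(20,403)])
def f(p,cams=(0,1)):
    P=tf(trayT(p),L); r=[]
    if 0 in cams:r.append(proj('top',P)-top)
    if 1 in cams:r.append((proj('scene',P)-sc)*.7)
    return np.concatenate(r).ravel()
for cams in [(0,1),(0,),(1,)]:
    r=least_squares(lambda p:np.append(f(p,cams),(p[2]-.0085)/.004),[.6,0,.0085,0],loss='soft_l1');print(cams,r.x.round(4),r.fun.round(1))
    if cams==(0,1):p=r.x
np.save('tray.npy',p)
T=trayT(p)
# board x offset d: front edge at local x; fit
for q in [ct(58,398),ct(241,397)]:
    o,d=ray('top',q);Ti=np.linalg.inv(T);o2=Ti[:3,:3]@o+Ti[:3,3];d2=Ti[:3,:3]@d;print('board front top', (o2+d2*(.018-o2[2])/d2[2]).round(4))
for q in [cs(325,127),cs(470,228)]:
    o,d=ray('scene',q);o2=Ti[:3,:3]@o+Ti[:3,3];d2=Ti[:3,:3]@d;print('board front scene', (o2+d2*(.018-o2[2])/d2[2]).round(4))
for cam in ['top','scene']:
    im=cv2.imread(f'pics/{cam}0.png')
    q=proj(cam,tf(T,L[[0,1,3,2]]));cv2.polylines(im,[np.round(q*8).astype(int)],True,(0,0,255),1,cv2.LINE_AA,3)
    q=proj(cam,tf(T,[[-.182,.068,.016],[-.182,-.068,.016],[.182,-.068,.016],[.182,.068,.016]]));cv2.polylines(im,[np.round(q*8).astype(int)],True,(0,255,0),1,cv2.LINE_AA,3)
    im=im[95:255,228:310] if cam=='top' else im[168:338,183:353]
    cv2.imwrite(f'pics/ov_{cam}.png',cv2.resize(im,None,fx=3.5,fy=3.5))
E
```

```text
(0, 1) [0.5736 0.0239 0.011  0.003 ] [-0.3 -0.5  0.4  0.2 -0.1  0.3  0.5  0.5  0.8  0.1 -1.2 -0.6 -0.6  0.7
  1.2  0.6  0.6]
(0,) [0.5742 0.0243 0.0096 0.0051] [-0.2 -0.6  0.3 -0.1 -0.3  0.3  0.2  0.4  0.3]
(1,) [ 0.5719  0.0224  0.0082 -0.0016] [ 0.8  0.2 -1.  -0.6 -0.9  0.2  1.2  0.  -0.1]
board front top [-0.0884  0.0651  0.018 ]
board front top [-0.0878 -0.0641  0.018 ]
board front scene [-0.0886 -0.0634  0.018 ]
board front scene [-0.0876  0.0643  0.018 ]
```

```bash
python3 -c "
import cv2,numpy as np
a=cv2.imread('pics/ov_top.png');b=cv2.imread('pics/ov_scene.png')
h=max(a.shape[0],b.shape[0]);f=lambda i:cv2.copyMakeBorder(i,0,h-i.shape[0],0,0,0)
o=np.hstack([f(a),f(b)]);o=cv2.resize(o,None,fx=.88,fy=.88);print(o.shape);cv2.imwrite('pics/ov.png',o[:, :800])"
```

```text
(524, 776, 3)
```

View pics/ov.png

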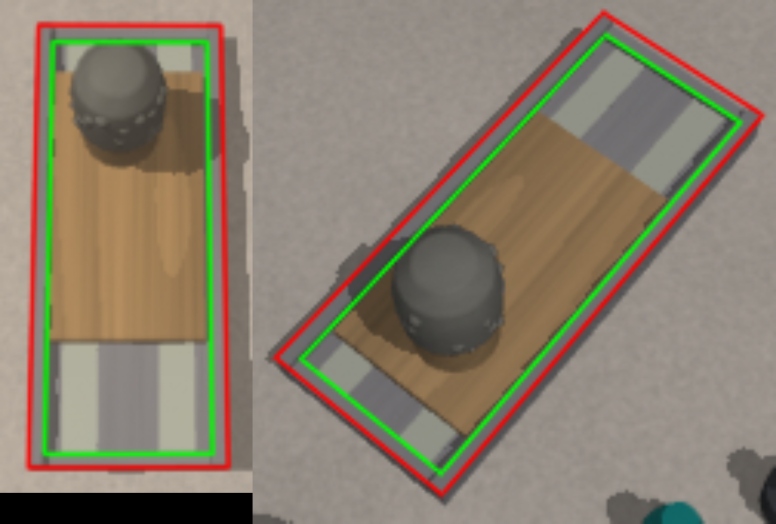

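Both views show the dark one as the true weight, at about (0.604, 0.300). The tray is at (0.574, 0.024) with yaw near 0.003, and the board's front edge is about 94 mm from the stop. I'll move above the strip with the fingers shut and the jaws along y.

Call:
{"method": "carry_out", "body": {"targets": [[[0, 0, 0], [0, 0, -0.12], -1], [[0, 0, 0], [0, 0, -0.12], -1], [[0, 0, 0], [0, 0, -0.12], -1], [[-4, 2, 0], [0, 0, 0], -1], [[-4, 2, 0], [0, 0, 0], -1], [[-4, 2, 0], [0, 0, 0], -1], [[-4, 2, 0], [0, 0, 0], -1], [[-4, 2, 0], [0, 0, 0], -1], [[-4, 2, 0], [0, 0, 0], -1], [[-4, 2, 0], [0, 0, 0], -1], [[-4, 2, 0], [0, 0, 0], -1], [[-4, 2, 0], [0, 0, 0], -1]], "force": 20}}

```text
time_s: 2.2
position: [0.4176, 0.2456, 0.2356]
ee_rot: [180.0, -0.4, 91.7]
wrist_force: [0.3, -0.1, -0.5]
grip_width: 0.0006
```

Call:
{"method": "carry_out", "body": {"targets": [[[-4.4, 2.2, 0], [0, 0, 0.03], -1], [[-4.4, 2.2, 0], [0, 0, 0], -1], [[-4.4, 2.2, 0], [0, 0, 0], -1], [[-4.4, 2.1, 2], [0, 0, 0], -1], [[-4.4, 2.1, 3], [0, 0, 0], -1], [[0, 0, 3], [0, 0, 0], -1], [[0, 0, 3], [0, 0, 0], -1], [[0, 0, 3], [0, 0, 0], -1], [[0, 0, 1], [0, 0, 0], -1], [[0, 0, 0], [0, 0, 0], -1]]}}

```text
time_s: 3.2
position: [0.5311, 0.0221, 0.0903]
ee_rot: [179.1, -0.4, 89.1]
wrist_force: [0.5, 0.2, 0.5]
grip_width: 0.0004
```

Run:
```python
from h import *
from fit import *
s=arm.read_state();print(s['position'],s['ee_rot'],s['wrist_force'])
snap('scene','s1.png');snap('wrist','w1.png')
p=np.load('tray.npy');print(tf(trayT(p),[[-.048,0,.018],[-.142,0,.018]]))
b=cv2.imread('pics/s1.png');w=cv2.imread('pics/w1.png')
c=cv2.resize(b[100:350,150:400],(420,420));cv2.imwrite('pics/c1.png',np.hstack([c,w[:,90:470]]))
```

```text
[0.53106792 0.02205964 0.0902929 ] [179.13206587  -0.37422552  89.0986688 ] [0.45095512 0.19358659 0.54268284]
[[0.52639453 0.02374553 0.03105761]
 [0.43248442 0.02346413 0.03515783]]
```

View pics/c1.png

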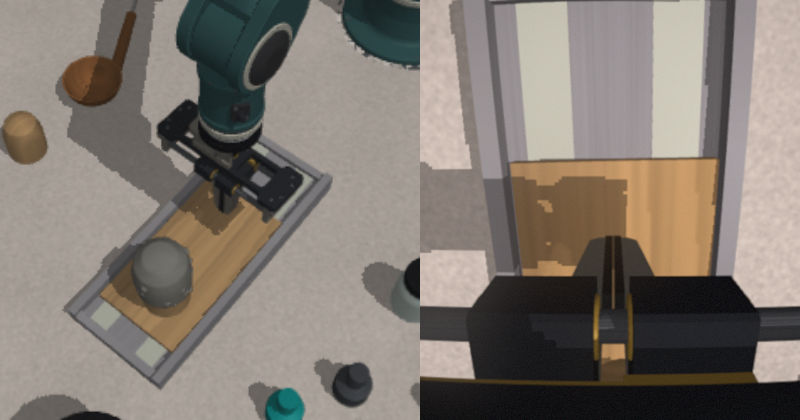

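The closed fingers hover over the middle of the strip, with the form well clear. I'll go down, then creep to contact.

Call:
{"method": "carry_out", "body": {"targets": [[[0, 0, 1.5], [0, 0, 0], -1], [[0, 0, 1], [0, 0, 0], -1], [[0, 0, 0.2], [0, 0, 0], -1], [[0, 0, 0.2], [0, 0, 0], -1], [[0, 0, 0.0], [0, 0, 0], -1]]}}

```text
time_s: 3.8
position: [0.5354, 0.0238, 0.0643]
ee_rot: [178.6, -0.5, 89.2]
wrist_force: [0.9, -0.4, -0.4]
grip_width: 0.0006
```

Call:
{"method": "carry_out", "body": {"targets": [[[0, 0, 0.15], [0, 0, 0], -1], [[0, 0, 0.15], [0, 0, 0], -1]]}}

```text
time_s: 4.0
position: [0.5359, 0.0239, 0.0616]
ee_rot: [178.5, -0.5, 89.2]
wrist_force: [0.0, -0.6, -1.3]
grip_width: 0.0003
```

Call:
{"method": "carry_out", "body": {"targets": [[[0, 0, 0.15], [0, 0, 0], -1], [[0, 0, 0.15], [0, 0, 0], -1]]}}

```text
time_s: 4.2
position: [0.5362, 0.0239, 0.0587]
ee_rot: [178.5, -0.5, 89.2]
wrist_force: [-0.5, 0.2, -0.0]
grip_width: 0.0002
```

Call:
{"method": "carry_out", "body": {"targets": [[[0, 0, 0.15], [0, 0, 0], -1], [[0, 0, 0.15], [0, 0, 0], -1]]}}

```text
time_s: 4.4
position: [0.5363, 0.024, 0.0555]
ee_rot: [178.5, -0.5, 89.2]
wrist_force: [-0.2, -0.3, -0.5]
grip_width: 0.0005
```

Call:
{"method": "carry_out", "body": {"targets": [[[0, 0, 0.1], [0, 0, 0], -1]]}}

```text
time_s: 4.5
position: [0.5363, 0.024, 0.0545]
ee_rot: [178.5, -0.5, 89.2]
wrist_force: [-2.6, -0.6, 10.2]
grip_width: 0.0003
```

Call:
{"method": "carry_out", "body": {"targets": [[[0, 0, 0.1], [0, 0, 0], -1]]}}

```text
time_s: 4.6
position: [0.5364, 0.024, 0.0544]
ee_rot: [178.5, -0.5, 89.2]
wrist_force: [-5.3, -1.0, 19.0]
grip_width: 0.0002
```

Call:
{"method": "carry_out", "body": {"targets": [[[0, 0, 0.1], [0, 0, 0], -1]]}}

```text
time_s: 4.7
position: [0.5364, 0.0239, 0.0544]
ee_rot: [178.5, -0.6, 89.2]
wrist_force: [-3.6, 0.0, 13.4]
grip_width: 0.0006
```

Call:
{"method": "carry_out", "body": {"targets": [[[0, -0.1, 0.08], [0, 0, 0], -1], [[0, -0.2, 0.07], [0, 0, 0], -1]]}}

```text
time_s: 4.9
position: [0.5358, 0.0239, 0.0547]
ee_rot: [178.2, -0.6, 89.2]
wrist_force: [2.0, 0.9, 2.2]
grip_width: 0.0004
```

Call:
{"method": "carry_out", "body": {"targets": [[[0, -0.2, 0.07], [0, 0, 0], -1], [[0, -0.2, 0.07], [0, 0, 0], -1]]}}

```text
time_s: 5.1
position: [0.5354, 0.024, 0.0547]
ee_rot: [177.8, -0.6, 89.2]
wrist_force: [4.5, 0.2, 3.8]
grip_width: 0.0003
```

Call:
{"method": "carry_out", "body": {"targets": [[[0, -0.2, 0.07], [0, 0, 0], -1], [[0, -0.2, 0.07], [0, 0, 0], -1]]}}

```text
time_s: 5.3
position: [0.5351, 0.0239, 0.0547]
ee_rot: [177.3, -0.6, 89.2]
wrist_force: [5.3, -1.0, 5.4]
grip_width: 0.0004
```

Call:
{"method": "carry_out", "body": {"targets": [[[0, -0.2, 0.13], [0.015, 0, 0], -1], [[0, -0.2, 0.13], [0.015, 0, 0], -1]]}}

```text
time_s: 5.5
position: [0.5355, 0.024, 0.0545]
ee_rot: [178.5, -0.7, 89.2]
wrist_force: [4.2, -0.6, 10.4]
grip_width: 0.0005
```

Call:
{"method": "carry_out", "body": {"targets": [[[0, -0.25, 0.13], [0.015, 0, 0], -1], [[0, -0.25, 0.13], [0.015, 0, 0], -1]]}}

```text
time_s: 5.7
position: [0.5359, 0.0239, 0.0544]
ee_rot: [179.6, -0.7, 89.1]
wrist_force: [6.3, 0.2, 7.1]
grip_width: 0.0002
```

Call:
{"method": "carry_out", "body": {"targets": [[[0, -0.4, 0.17], [0.005, 0, 0], -1], [[0, -0.4, 0.17], [0.005, 0, 0], -1]]}}

```text
time_s: 5.9
position: [0.5357, 0.0239, 0.0544]
ee_rot: [179.2, -0.7, 89.1]
wrist_force: [7.5, -1.1, 10.2]
grip_width: 0.0002
```

Call:
{"method": "carry_out", "body": {"targets": [[[0, -0.4, 0.17], [0.005, 0, 0], -1], [[0, -0.4, 0.17], [0.005, 0, 0], -1]]}}

```text
time_s: 6.1
position: [0.5356, 0.0239, 0.0545]
ee_rot: [178.8, -0.7, 89.1]
wrist_force: [7.0, -1.0, 9.1]
grip_width: 0.0003
```

Call:
{"method": "carry_out", "body": {"targets": [[[0, -0.6, 0.22], [0.01, 0, 0], -1], [[0, -0.6, 0.22], [0.01, 0, 0], -1]]}}

```text
time_s: 6.3
position: [0.5336, 0.0242, 0.0545]
ee_rot: [178.7, -0.8, 89.1]
wrist_force: [7.9, -1.2, 12.3]
grip_width: 0.0005
```

Run:
```python
from h import *
s=arm.read_state();print({k:np.round(v,3) for k,v in s.items()})
snap('wrist','w2.png')
a=cv2.imread('pics/w1.png');b=cv2.imread('pics/w2.png');cv2.imwrite('pics/c2.png',np.hstack([a[:,90:470],b[:,90:470]]))
```

```text
{'time_s': np.float64(6.3), 'joint_pos': array([-13.834,  30.527,   9.96 , 116.364, -10.631,  32.59 ,  92.676]), 'joint_velocities': array([ 0.044, -0.887, -0.329,  1.462, -0.202, -1.184,  0.08 ]), 'tau': array([-4.3800e-01, -3.7801e+01,  1.0470e+00, -6.8010e+00, -4.0000e-03,
        2.5880e+00, -1.6000e-02]), 'position': array([0.534, 0.024, 0.055]), 'ee_rot': array([178.739,  -0.804,  89.056]), 'wrist_force': array([ 7.947, -1.219, 12.339]), 'ft_torque': array([-0.054, -1.785,  0.016]), 'grip_width': np.float64(0.0)}
```

View pics/c2.png

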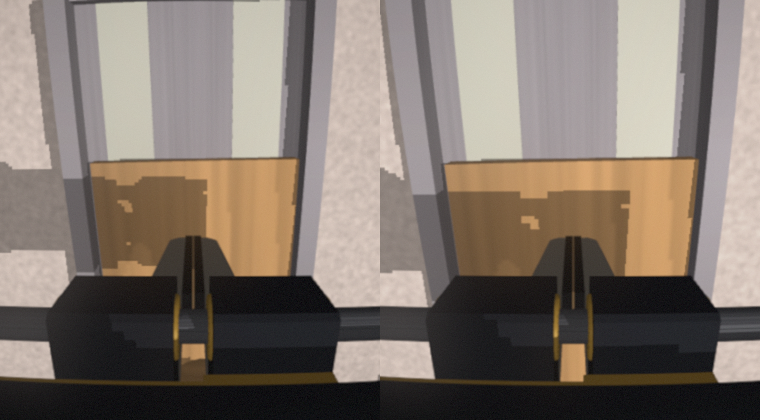

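It has broken away. I'll keep the same press and pull and watch the forces.

Call:
{"method": "carry_out", "body": {"targets": [[[0, -0.6, 0.19], [0.01, 0, 0], -1], [[0, -0.6, 0.19], [0.01, 0, 0], -1]]}}

```text
time_s: 6.55
position: [0.5304, 0.0246, 0.0547]
ee_rot: [178.8, -0.9, 89.0]
wrist_force: [7.3, -0.7, 9.6]
grip_width: 0.0006
```

Call:
{"method": "carry_out", "body": {"targets": [[[0, -0.6, 0.19], [0.01, 0, 0], -1], [[0, -0.6, 0.19], [0.01, 0, 0], -1]]}}

```text
time_s: 6.75
position: [0.5273, 0.025, 0.0548]
ee_rot: [178.9, -0.9, 89.0]
wrist_force: [7.7, 0.2, 9.4]
grip_width: 0.0002
```

```bash
cat > bf.py <<'E'
from fit import *
# board front edge in tray frame from wrist pic: strongest wood/grey boundary near centre columns
def board_front(im,T,cols=(215,345),dbg=False):
    tr=trayT(np.load('tray.npy'));Ti=np.linalg.inv(tr);hsv=cv2.cvtColor(im,cv2.COLOR_RGB2HSV);out=[]
    for u in range(*cols,8):
        m=(hsv[:240,u,1]>75)&(hsv[:240,u,0]<25)
        r=[i for i in range(len(m)-6) if m[i:i+6].all()]
        if not r: continue
        o,d=ray('wrist',(u,r[0]-.5),T);o2=Ti[:3,:3]@o+Ti[:3,3];d2=Ti[:3,:3]@d
        out.append((o2+d2*(.018-o2[2])/d2[2])[0])
    return np.median(out) if out else None
E
python3 - <<'E'
from bf import *
s=arm.read_state();print(s['position'],s['wrist_force'],s['time_s'])
im=snap('wrist','w3.png');x=board_front(im,pose(s));print('front',x,'remain',x+.182)
E
```

```text
[0.527322   0.02496933 0.05479642] [7.71329829 0.21586392 9.44276856] 6.75
front -0.09966976155754212 remain 0.08233023844245788
```

Call:
{"method": "carry_out", "body": {"targets": [[[-0.03, -0.6, 0.19], [0.01, 0, 0], -1], [[-0.03, -0.6, 0.19], [0.01, 0, 0], -1], [[-0.03, -0.6, 0.19], [0.01, 0, 0], -1], [[-0.03, -0.6, 0.19], [0.01, 0, 0], -1], [[-0.03, -0.6, 0.19], [0.01, 0, 0], -1], [[-0.03, -0.6, 0.19], [0.01, 0, 0], -1]]}}

```text
time_s: 7.4
position: [0.5182, 0.0252, 0.0552]
ee_rot: [179.0, -1.2, 89.0]
wrist_force: [6.9, -0.2, 9.9]
grip_width: 0.0005
```

Run:
```python
from bf import *
s=arm.read_state();print(s['position'],s['wrist_force'],s['time_s'])
im=snap('wrist','w4.png');x=board_front(im,pose(s));print('front',x,'remain',x+.182)
```

```text
[0.5181509  0.02522443 0.05521256] [ 6.88857197 -0.15679679  9.86319786] 7.4
front -0.10899733398095576 remain 0.07300266601904423
```

Call:
{"method": "carry_out", "body": {"targets": [[[-0.04, -0.6, 0.19], [0.01, -0.003, 0], -1], [[-0.04, -0.6, 0.19], [0.01, -0.003, 0], -1], [[-0.04, -0.6, 0.19], [0.01, -0.003, 0], -1], [[-0.04, -0.6, 0.19], [0.01, -0.003, 0], -1], [[-0.04, -0.6, 0.19], [0.01, -0.003, 0], -1], [[-0.04, -0.6, 0.19], [0.01, -0.003, 0], -1], [[-0.04, -0.6, 0.19], [0.01, -0.003, 0], -1], [[-0.04, -0.6, 0.19], [0.01, -0.003, 0], -1], [[-0.04, -0.6, 0.19], [0.01, -0.003, 0], -1], [[-0.04, -0.6, 0.19], [0.01, -0.003, 0], -1]]}}

```text
time_s: 8.45
position: [0.5036, 0.0255, 0.0558]
ee_rot: [179.2, 0.1, 88.9]
wrist_force: [6.9, 0.4, 10.5]
grip_width: 0.0005
```

Call:
{"method": "carry_out", "body": {"targets": [[[-0.04, -0.6, 0.19], [0.01, -0.003, 0], -1], [[-0.04, -0.6, 0.19], [0.01, -0.003, 0], -1], [[-0.04, -0.6, 0.19], [0.01, -0.003, 0], -1], [[-0.04, -0.6, 0.19], [0.01, -0.003, 0], -1], [[-0.04, -0.6, 0.19], [0.01, -0.003, 0], -1], [[-0.04, -0.6, 0.19], [0.01, -0.003, 0], -1], [[-0.04, -0.6, 0.19], [0.01, -0.003, 0], -1], [[-0.04, -0.6, 0.19], [0.01, -0.003, 0], -1], [[-0.04, -0.6, 0.19], [0.01, -0.003, 0], -1], [[-0.04, -0.6, 0.19], [0.01, -0.003, 0], -1]]}}

```text
time_s: 9.45
position: [0.4905, 0.0258, 0.0563]
ee_rot: [179.3, 1.3, 88.8]
wrist_force: [7.3, 0.4, 10.6]
grip_width: 0.0004
```

Run:
```python
from bf import *
s=arm.read_state();print(s['position'],s['wrist_force'],s['time_s'])
im=snap('wrist','w5.png');x=board_front(im,pose(s));print('front',x,'remain',x+.182)
```

```text
[0.49047968 0.02584443 0.05634652] [ 7.26811405  0.43497342 10.59161919] 9.45
front -0.13655733833992822 remain 0.04544266166007177
```

Call:
{"method": "carry_out", "body": {"targets": [[[-0.05, -0.7, 0.19], [0.01, 0.002, 0], -1], [[-0.05, -0.7, 0.19], [0.01, 0.002, 0], -1], [[-0.05, -0.7, 0.19], [0.01, 0.002, 0], -1], [[-0.05, -0.7, 0.19], [0.01, 0.002, 0], -1], [[-0.05, -0.7, 0.19], [0.01, 0.002, 0], -1], [[-0.05, -0.7, 0.19], [0.01, 0, 0], -1], [[-0.05, -0.7, 0.19], [0.01, 0, 0], -1], [[-0.05, -0.7, 0.19], [0.01, 0, 0], -1], [[-0.05, -0.7, 0.19], [0.01, 0, 0], -1], [[-0.05, -0.7, 0.19], [0.01, 0, 0], -1]]}}

```text
time_s: 10.5
position: [0.4701, 0.0254, 0.0572]
ee_rot: [179.0, 0.1, 88.7]
wrist_force: [7.7, 0.0, 11.7]
grip_width: 0.0002
```

Call:
{"method": "carry_out", "body": {"targets": [[[-0.05, -0.7, 0.19], [0.01, 0, 0], -1], [[-0.05, -0.7, 0.19], [0.01, 0, 0], -1], [[-0.05, -0.7, 0.19], [0.01, 0, 0], -1], [[-0.05, -0.7, 0.19], [0.01, 0, 0], -1], [[-0.05, -0.7, 0.19], [0.01, 0, 0], -1], [[-0.05, -0.7, 0.19], [0.01, 0, 0], -1]]}}

```text
time_s: 11.1
position: [0.4595, 0.0254, 0.0577]
ee_rot: [178.6, -0.3, 88.6]
wrist_force: [8.7, -1.0, 12.0]
grip_width: 0.0005
```

Run:
```python
from bf import *
s=arm.read_state();print(s['position'],s['wrist_force'],s['time_s'],s['joint_pos'])
im=snap('wrist','w6.png');x=board_front(im,pose(s));print('front',x,'remain',x+.182)
snap('top','t6.png')
```

```text
[0.45947178 0.02540086 0.05773064] [ 8.74060411 -1.0227629  12.01321559] 11.1 [-16.13479607  25.14638356  10.50417214 126.24641895  -9.84256252
  27.91882941  90.60786935]
front -0.16747121747283958 remain 0.014528782527160417
```

View pics/w6.png

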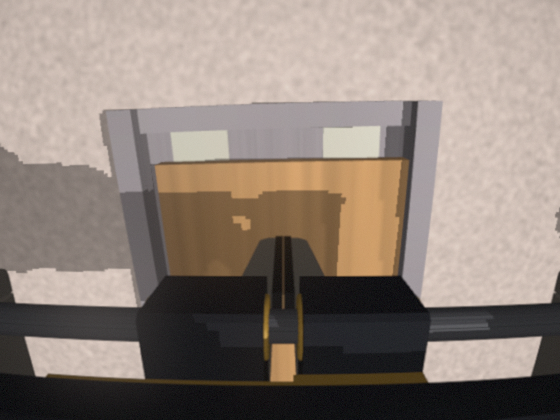

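The board's front edge (row 160) is still about 15-20 mm from the stop's inner edge (row 128). I'll continue at the same speed, then slow down.

Call:
{"method": "carry_out", "body": {"targets": [[[-0.04, -0.6, 0.19], [0.01, 0, 0], -1], [[-0.04, -0.6, 0.19], [0.01, 0, 0], -1], [[-0.04, -0.6, 0.19], [0.01, 0, 0], -1], [[-0.04, -0.6, 0.19], [0.01, 0, 0], -1], [[-0.04, -0.6, 0.19], [0.01, 0, 0], -1], [[-0.04, -0.6, 0.19], [0.01, 0, 0], -1], [[-0.04, -0.6, 0.19], [0.01, 0, 0], -1]]}}

```text
time_s: 11.9
position: [0.4546, 0.0253, 0.058]
ee_rot: [178.2, -0.7, 88.5]
wrist_force: [8.2, -0.1, 11.7]
grip_width: 0.0004
```

Call:
{"method": "carry_out", "body": {"targets": [[[-0.04, -0.55, 0.18], [0.01, 0, 0], -1], [[-0.04, -0.55, 0.18], [0.01, 0, 0], -1]]}}

```text
time_s: 12.1
position: [0.4538, 0.0252, 0.058]
ee_rot: [178.2, -0.9, 88.5]
wrist_force: [7.4, -0.3, 11.1]
grip_width: 0.0006
```

Call:
{"method": "carry_out", "body": {"targets": [[[-0.04, -0.55, 0.18], [0.01, 0, 0], -1], [[-0.04, -0.55, 0.18], [0.01, 0, 0], -1]]}}

```text
time_s: 12.3
position: [0.4531, 0.0252, 0.0581]
ee_rot: [178.1, -1.0, 88.5]
wrist_force: [7.8, -1.2, 11.8]
grip_width: 0.0001
```

Run:
```python
from bf import *
s=arm.read_state();print(s['position'],s['wrist_force'],s['time_s'])
im=snap('wrist','w7.png');x=board_front(im,pose(s));print('front',x,'remain',x+.182)
```

```text
[0.45308788 0.02515881 0.05806532] [ 7.82643509 -1.16459913 11.77386446] 12.3
front -0.17360163519440422 remain 0.008398364805595776
```

View pics/w7.png

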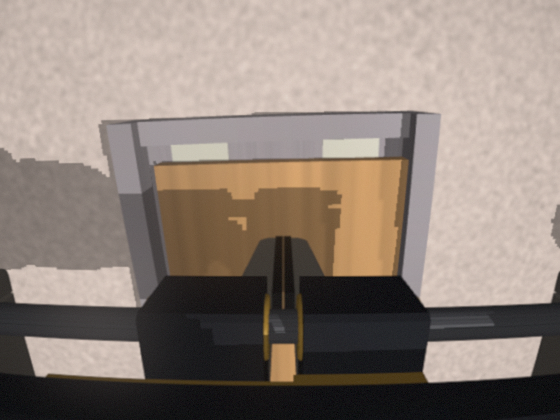

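There's still a gap of about 8-10 mm (edge row 160, stop row 142). I'll pull a bit harder.

Call:
{"method": "carry_out", "body": {"targets": [[[-0.03, -0.75, 0.2], [0.012, 0.003, 0], -1], [[-0.03, -0.75, 0.2], [0.012, 0.003, 0], -1], [[-0.03, -0.75, 0.2], [0.012, 0.003, 0], -1]]}}

```text
time_s: 12.65
position: [0.4489, 0.0249, 0.0583]
ee_rot: [178.0, -1.6, 88.4]
wrist_force: [9.5, -0.9, 13.2]
grip_width: 0.0001
```

Call:
{"method": "carry_out", "body": {"targets": [[[-0.03, -0.75, 0.2], [0.012, 0.003, 0], -1], [[-0.03, -0.75, 0.2], [0.012, 0.003, 0], -1]]}}

```text
time_s: 12.85
position: [0.4461, 0.0248, 0.0584]
ee_rot: [177.9, -2.1, 88.4]
wrist_force: [8.0, -0.3, 12.5]
grip_width: 0.0003
```

Call:
{"method": "carry_out", "body": {"targets": [[[-0.03, -0.75, 0.2], [0.012, 0.003, 0], -1], [[-0.03, -0.75, 0.2], [0.012, 0.003, 0], -1]]}}

```text
time_s: 13.05
position: [0.4434, 0.0246, 0.0585]
ee_rot: [177.8, -2.5, 88.4]
wrist_force: [8.9, -0.7, 13.4]
grip_width: 0.0005
```

Run:
```python
from bf import *
s=arm.read_state();print(s['position'],s['wrist_force'],s['time_s'])
im=snap('wrist','w8.png');x=board_front(im,pose(s));print('front',x,'remain',x+.182)
```

```text
[0.44337275 0.0245628  0.05852363] [ 8.86599527 -0.72942383 13.43795892] 13.05
front -0.18265053749978777 remain -0.0006505374997877733
```

View pics/w8.png

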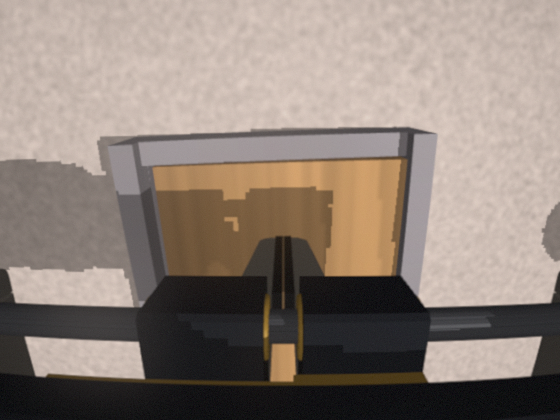

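Nearly home: the board edge (rows 158-166) meets the stop. I'll press on until it stalls.

Call:
{"method": "carry_out", "body": {"targets": [[[-0.02, -0.75, 0.2], [0.012, -0.004, 0], -1], [[-0.02, -0.75, 0.2], [0.012, -0.004, 0], -1]]}}

```text
time_s: 13.3
position: [0.4411, 0.0248, 0.0587]
ee_rot: [177.7, -2.1, 88.3]
wrist_force: [10.4, -0.7, 10.8]
grip_width: 0.0004
```

Call:
{"method": "carry_out", "body": {"targets": [[[-0.02, -0.75, 0.2], [0.012, -0.004, 0], -1], [[-0.02, -0.75, 0.2], [0.012, -0.004, 0], -1]]}}

```text
time_s: 13.5
position: [0.4394, 0.0252, 0.0587]
ee_rot: [177.5, -1.8, 88.3]
wrist_force: [10.4, -1.3, 11.0]
grip_width: 0.0004
```

Run:
```python
from bf import *
s=arm.read_state();print(s['position'],s['wrist_force'],s['time_s'])
im=snap('wrist','w9.png');x=board_front(im,pose(s));print('front',x,'remain',x+.182)
cv2.imwrite('pics/w9c.png',cv2.resize(im[110:250,90:450,::-1],None,fx=2.2,fy=2.2,interpolation=cv2.INTER_CUBIC))
```

```text
[0.43939527 0.0251536  0.05873804] [10.44685793 -1.32602225 11.01183337] 13.5
front -0.18281334118202933 remain -0.0008133411820293313
```

View pics/w9c.png

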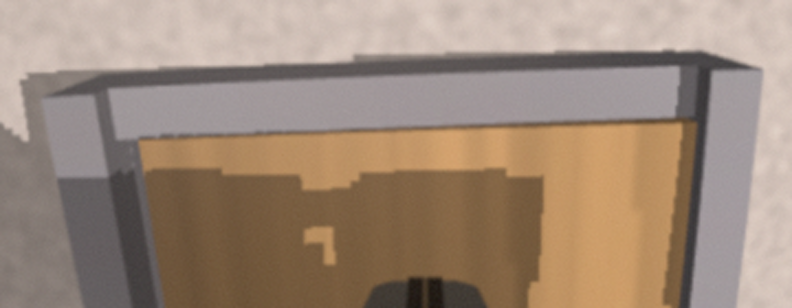

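The fingers now slip (moved 4 mm, fx about 10.4 N) while the board stays put flush against the stop, so it's home. I'll lift off and open partway.

Call:
{"method": "carry_out", "body": {"targets": [[[0, 0, -0.2], [0, 0, 0], -1], [[0, 0, -1], [0, 0, 0], -1], [[0, 0, -3], [0, 0, 0], -1], [[0, 0, -4], [0.02, 0.01, -0.02], -1], [[0, 0, -4], [0.02, 0.01, 0], -1], [[0, 0, -4], [0, 0.01, 0], -1], [[5, 0, -2], [0, 0, 0], -1], [[5, 0, 0], [0, 0, 0], -1], [[5, 3, 0], [0, 0, 0], -0.1], [[5, 4, 0], [0, 0, 0], -0.1], [[5, 4, 0], [0, 0, 0], -0.1]]}}

```text
time_s: 14.65
position: [0.5097, 0.2322, 0.2526]
ee_rot: [-177.9, -3.1, 88.8]
wrist_force: [0.7, -1.2, 0.5]
grip_width: 0.0225
```

Run:
```python
from bf import *
s=arm.read_state();print(s['position'],s['ee_rot'],s['grip_width'],s['time_s'])
snap('top','t10.png');snap('wrist','w10.png');snap('scene','s10.png')
a=cv2.imread('pics/t10.png');b=cv2.imread('pics/w10.png')
c=cv2.resize(a[90:260,95:310],None,fx=2,fy=2,interpolation=cv2.INTER_CUBIC)
cv2.imwrite('pics/c10.png',c)
for n in ['top','scene','wrist']: print(n,[(round(d['conf'],2),np.round(d['extent'],1).tolist()) for d in arm.look_for('weight',n)])
```

```text
[0.50971261 0.23224573 0.25257781] [-177.94290637   -3.09705163   88.84188426] 0.022450933059041313 14.65
top [(0.87, [178.7, 117.6, 198.7, 140.2])]
scene [(0.96, [369.5, 353.2, 391.7, 380.7]), (0.94, [308.5, 331.5, 333.5, 359.7]), (0.75, [346.1, 317.2, 373.0, 342.2]), (0.18, [185.5, 134.0, 226.6, 163.4])]
wrist [(0.83, [270.0, 303.6, 294.5, 359.4]), (0.73, [387.6, 200.7, 438.3, 246.0]), (0.66, [295.0, 246.2, 311.5, 285.9]), (0.36, [365.9, 274.7, 380.4, 276.0])]
```

View pics/c10.png

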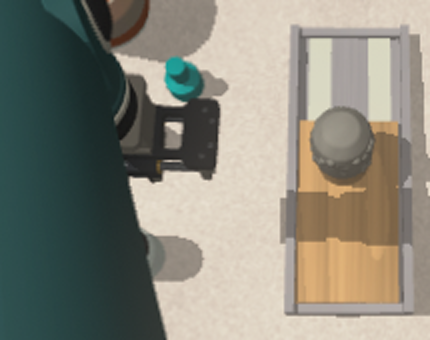

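View pics/w10.png

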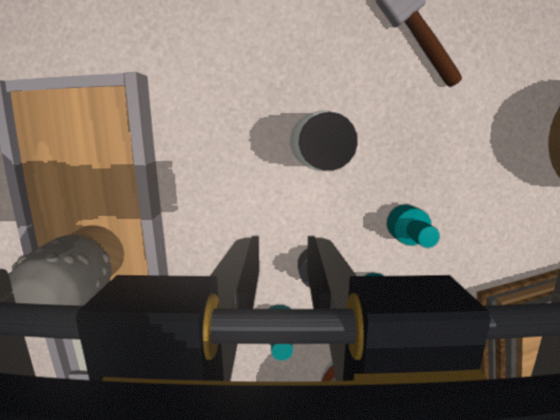

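The board is home and the form stands on it undisturbed; the arm hides the weight in the top view. I'll fit the weight's position from the first pictures by silhouette in both cameras.

```bash
cat > wfit.py <<'E'
from bf import *
from scipy.optimize import minimize
def model(x,y,z0=0):
    a=np.linspace(0,2*np.pi,48,endpoint=False);P=[]
    for r,z in [(.024,0),(.024,.030)]: P.append(np.c_[x+r*np.cos(a),y+r*np.sin(a),0*a+z0+z])
    Q=[np.c_[x+.013*np.cos(a),y+.013*np.sin(a),0*a+z0+z] for z in (.046,.07)]
    N=[np.c_[x+.009*np.cos(a),y+.009*np.sin(a),0*a+z0+z] for z in (.03,.046)]
    return [np.vstack(P),np.vstack(Q),np.vstack(N)]
def sil(cam,shape,x,y,T=None,S=4):
    m=np.zeros((shape[0]*S,shape[1]*S),np.uint8)
    for P in model(x,y):
        h=cv2.convexHull(((proj(cam,P,T)+.5)*S).astype(np.float32)).astype(int);cv2.fillConvexPoly(m,h,255)
    return cv2.resize(m,(shape[1],shape[0]),interpolation=cv2.INTER_AREA)/255.
def wmask(im,box):
    g=im.astype(int).max(2);m=np.zeros(im.shape[:2]);l,t,r,b=box
    m[t:b,l:r]=(g[t:b,l:r]<85);return m
E
python3 - <<'E'
from wfit import *
I={c:cv2.imread(f'pics/{c}0.png') for c in('top','scene')}
M={'top':wmask(I['top'],(150,143,182,173)),'scene':wmask(I['scene'],(340,308,378,348))}
print({k:m.sum() for k,m in M.items()})
for cams in (['top'],['scene'],['top','scene']):
    f=lambda p:sum(np.abs(sil(c,M[c].shape,*p)-M[c]).sum() for c in cams)
    r=minimize(f,[.604,.3],method='Nelder-Mead',options=dict(initial_simplex=[[.604,.3],[.614,.3],[.604,.31]]));print(cams,r.x.round(4),r.fun)
E
```

```text
{'top': np.float64(319.0), 'scene': np.float64(488.0)}
['top'] [0.6124 0.2953] 40.14901960784314
['scene'] [0.6115 0.2941] 39.51764705882353
['top', 'scene'] [0.6118 0.2941] 82.53333333333333
```

Both cameras agree on (0.612, 0.2945). I'll level the tool and move above the weight, opened to about 50 mm.

Call:
{"method": "carry_out", "body": {"targets": [[[1.6, 2.5, 0], [-0.02, -0.027, 0.01], 0.1], [[1.6, 2.5, 0], [-0.015, -0.027, 0.01], 0.1], [[1.6, 2.5, 0], [0, 0, 0], 0.1], [[1.5, 2.5, 0], [0, 0, 0], 0.1], [[0, 0, 4], [0, 0, 0], 0.1], [[0, 0, 4], [0, 0, 0], 0.1], [[0, 0, 0], [0, 0, 0], 0.1]]}}

```text
time_s: 15.65
position: [0.6107, 0.2766, 0.1741]
ee_rot: [-179.9, 0.4, 86.8]
wrist_force: [0.3, 0.4, -0.0]
grip_width: 0.0506
```

Run:
```python
from wfit import *
s=arm.read_state();print(s['position'],s['ee_rot'],s['grip_width'],s['time_s'])
im=snap('wrist','w11.png');T=pose(s)
v=im[:,:,::-1].copy()
for P in model(.6118,.2943)[:2]:
    cv2.polylines(v,[np.round(proj('wrist',P,T)).astype(int)],True,(0,0,255),1)
cv2.imwrite('pics/w11o.png',v)
Ti=np.linalg.inv(T);print('target in tool (cm)',((Ti@[.6118,.2944,.058,1])[:3]*100).round(2))
```

```text
[0.61065248 0.27662846 0.17409519] [-179.90503829    0.38820899   86.77073045] 0.050555518457897575 15.65
target in tool (cm) [ 1.86  0.03 11.6 ]
```

View pics/w11o.png

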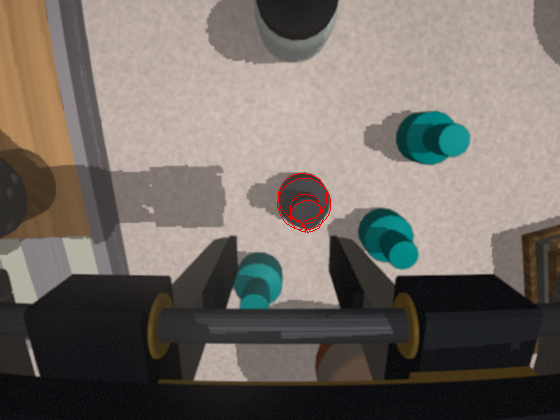

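The overlay lies on the dark weight at (303,205), with the turquoise ones at (430,138), (388,236) and (258,280). Descending.

Call:
{"method": "carry_out", "body": {"targets": [[[1.9, 0, 0], [0, 0, -0.04], 0.1], [[0, 0, 3], [0, 0, 0], 0.1], [[0, 0, 3], [0, 0, 0], 0.1], [[0, 0, 0], [0, 0, 0], 0.1]]}}

```text
time_s: 16.1
position: [0.6177, 0.3014, 0.1279]
ee_rot: [179.1, -0.3, 89.4]
wrist_force: [-0.5, -0.2, -0.3]
grip_width: 0.0505
```

Run:
```python
from wfit import *
s=arm.read_state();print(s['position'],s['ee_rot'],s['grip_width'],s['time_s'])
T=pose(s);im=snap('wrist','w12.png')
v=im[:,:,::-1].copy()
for P in model(.6118,.2943)[:2]:
    cv2.polylines(v,[np.round(proj('wrist',P,T)).astype(int)],True,(0,0,255),1)
cv2.imwrite('pics/w12o.png',v)
Ti=np.linalg.inv(T);print('target in tool (cm)',((Ti@[.6118,.2944,.058,1])[:3]*100).round(2))
```

```text
[0.61768674 0.30139506 0.12785327] [179.14881289  -0.25946116  89.41567512] 0.05054928512444778 16.1
target in tool (cm) [-0.74 -0.69  6.97]
```

View pics/w12o.png

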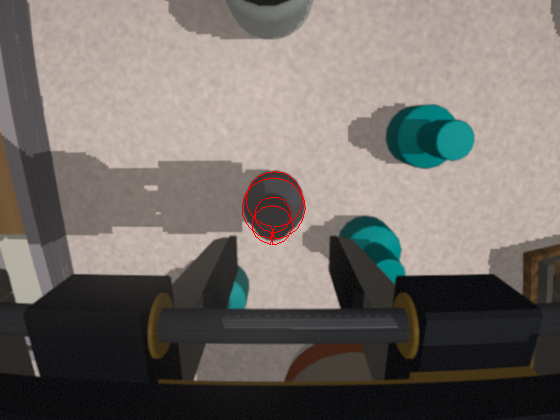

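Call:
{"method": "carry_out", "body": {"targets": [[[-0.74, -0.8, 0.5], [0.01, 0, 0], 0.1], [[0, 0, 2], [0, 0, 0], 0.1], [[0, 0, 2], [0, 0, 0], 0.1], [[0, 0, 0], [0, 0, 0], 0.1]]}}

```text
time_s: 16.55
position: [0.615, 0.2972, 0.0948]
ee_rot: [178.9, -0.8, 89.5]
wrist_force: [-0.8, 0.1, 1.0]
grip_width: 0.0509
```

Run:
```python
from wfit import *
s=arm.read_state();print(s['position'],s['ee_rot'],s['grip_width'],s['time_s'])
T=pose(s);im=snap('wrist','w13.png')
v=im[:,:,::-1].copy()
for P in model(.6118,.2943)[:2]:
    cv2.polylines(v,[np.round(proj('wrist',P,T)).astype(int)],True,(0,0,255),1)
cv2.imwrite('pics/w13o.png',v)
Ti=np.linalg.inv(T);print('target in tool (cm)',((Ti@[.6110,.2944,.058,1])[:3]*100).round(2))
```

```text
[0.61498348 0.2971909  0.09482278] [178.89909615  -0.78148697  89.53342193] 0.05090726828913523 16.55
target in tool (cm) [-0.33 -0.47  3.67]
```

View pics/w13o.png

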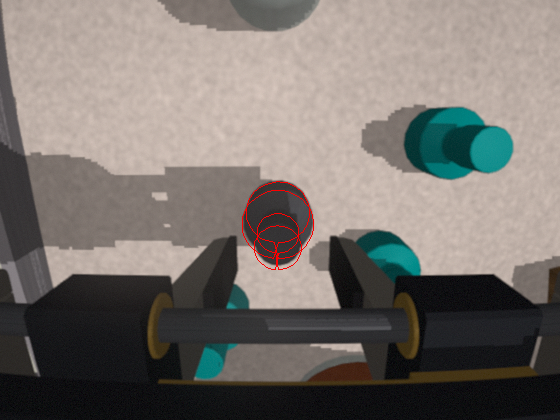

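Call:
{"method": "carry_out", "body": {"targets": [[[-0.3, -0.7, 0.3], [0.02, -0.012, 0], 0.1], [[0, -0.1, 1.5], [0, 0, 0], 0.1], [[0, 0, 1.5], [0, 0, 0], 0.1], [[0, 0, 0], [0, 0, 0], 0.1]]}}

```text
time_s: 17.0
position: [0.6096, 0.2957, 0.0662]
ee_rot: [179.7, -0.3, 89.5]
wrist_force: [0.1, -0.5, -0.1]
grip_width: 0.0501
```

Run:
```python
from wfit import *
s=arm.read_state();print(s['position'],s['ee_rot'],s['grip_width'],s['time_s'],s['wrist_force'])
T=pose(s);im=snap('wrist','w14.png')
v=im[:,:,::-1].copy()
for P in model(.6095,.2943)[:2]:
    cv2.polylines(v,[np.round(proj('wrist',P,T)).astype(int)],True,(0,0,255),1)
cv2.imwrite('pics/w14o.png',v)
Ti=np.linalg.inv(T);print('target in tool (cm)',((Ti@[.6095,.2944,.058,1])[:3]*100).round(2))
```

```text
[0.60961973 0.29568023 0.06623295] [179.66271056  -0.318102    89.52923719] 0.05011129345953421 17.0 [ 0.10769796 -0.51350211 -0.05086989]
target in tool (cm) [-0.13 -0.02  0.82]
```

View pics/w14o.png

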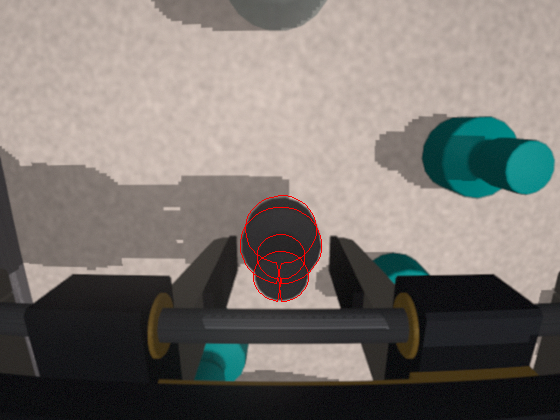

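Aligned. Down 8 mm, then grip.

Call:
{"method": "carry_out", "body": {"targets": [[[-0.1, -0.1, 0.8], [0, 0, 0], 0.1], [[0, 0, 0.1], [0, 0, 0], 0.1], [[0, 0, 0], [0, 0, 0], -0.7], [[0, 0, 0], [0, 0, 0], -0.7], [[0, 0, 0], [0, 0, 0], -0.7], [[0, 0, 0], [0, 0, 0], -0.7]], "force": 20}}

```text
time_s: 17.65
position: [0.6096, 0.295, 0.0575]
ee_rot: [179.6, -0.4, 89.5]
wrist_force: [1.1, 0.5, -1.6]
grip_width: 0.0254
```

Gripped (25.4 mm). Lift, then draw back in x and only then move over the tray.

Call:
{"method": "carry_out", "body": {"targets": [[[0, 0, -2], [0, 0, 0], -0.7], [[0, 0, -4], [0, 0, 0], -0.7], [[0, 0, -4], [0, 0, 0], -0.7], [[0, 0, -4], [0, 0, 0], -0.7], [[0, 0, -3], [0, 0, 0], -0.7], [[0, -4, 0], [0, 0, 0], -0.7], [[0, -4, 0], [0, 0, 0], -0.7], [[0, -4, 0], [0, 0, 0], -0.7], [[0, -4, 0], [0, 0, 0], -0.7], [[0, 0, 0], [0, 0, 0], -0.7]]}}

```text
time_s: 18.65
position: [0.4382, 0.2916, 0.2264]
ee_rot: [-179.7, 0.1, 89.4]
wrist_force: [-1.1, -0.0, -3.6]
grip_width: 0.0253
```

Call:
{"method": "carry_out", "body": {"targets": [[[-4, 0, 0], [0.01, 0, 0], -0.7], [[-4, 0, 0], [0.01, 0, 0], -0.7], [[-4, 0, 0], [0.01, 0, 0], -0.7], [[-4, 0, 0], [0.01, 0, 0], -0.7], [[-4, 0, 0], [0, 0, 0], -0.7], [[-4, 0, 0], [0, 0, 0], -0.7], [[-2, 0, 0], [0, 0, 0], -0.7], [[0, 0, 0], [0, 0, 0], -0.7], [[0, 0, 0], [0, 0, 0], -0.7]]}}

```text
time_s: 19.55
position: [0.4351, 0.022, 0.2254]
ee_rot: [-177.3, 0.1, 89.6]
wrist_force: [0.5, 0.6, -4.2]
grip_width: 0.0252
```

Run:
```python
from wfit import *
s=arm.read_state();print(s['position'],s['ee_rot'],s['grip_width'],s['time_s'])
T=pose(s);im=snap('wrist','w15.png');snap('scene','s15.png')
x=board_front(im,T);print('front',x)
Ti=np.linalg.inv(T);print('in tool (cm)',((Ti@[.4325,.0235,.0945,1])[:3]*100).round(2))
b=cv2.imread('pics/s15.png');cv2.imwrite('pics/c15.png',np.hstack([cv2.resize(b[100:350,150:400],(420,420)),cv2.imread('pics/w15.png')[:,90:470]]))
```

```text
[0.43510751 0.02201444 0.22537141] [-1.77309646e+02  5.55030131e-02  8.96017467e+01] 0.025192357203088492 19.55
front -0.18227108258371252
in tool (cm) [ 0.16  0.35 13.08]
```

View pics/c15.png

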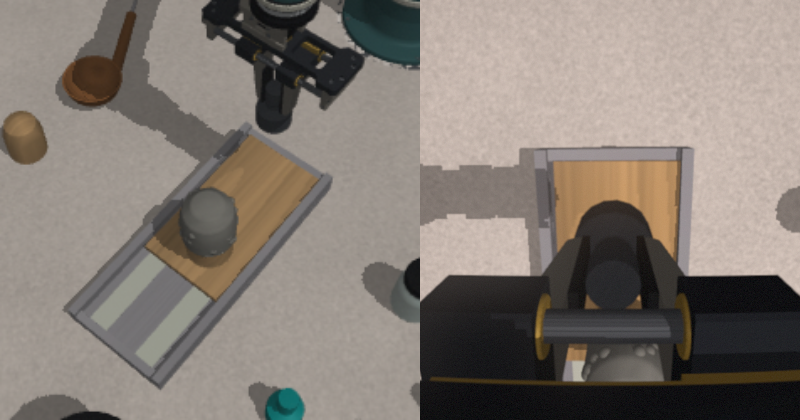

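The board is flush against the stop (front −0.1823), the form is standing, and the weight hangs upright. Lowering.

Call:
{"method": "carry_out", "body": {"targets": [[[0.15, 0.3, 2], [0, 0, 0], -0.7], [[0, 0, 3], [0, 0, 0], -0.7], [[0, 0, 3], [0, 0, 0], -0.7], [[0, 0, 2], [0, 0, 0], -0.7], [[0, 0, 0.5], [0, 0, 0], -0.7], [[0, 0, 0], [0, 0, 0], -0.7]]}}

```text
time_s: 20.25
position: [0.4362, 0.0333, 0.1179]
ee_rot: [-177.6, -0.1, 90.6]
wrist_force: [-0.2, -0.2, -3.2]
grip_width: 0.0252
```

Run:
```python
from wfit import *
s=arm.read_state();print(s['position'],s['ee_rot'],s['wrist_force'],s['time_s'])
T=pose(s);im=snap('wrist','w16.png')
Ti=np.linalg.inv(T);print('in tool (cm)',((Ti@[.4325,.0235,.0945,1])[:3]*100).round(2))
```

```text
[0.43619241 0.03330907 0.11790791] [-1.77571340e+02 -1.39202470e-01  9.05713848e+01] [-0.19190445 -0.16919126 -3.16386901] 20.25
in tool (cm) [-0.98 -0.28  2.35]
```

View pics/w16.png

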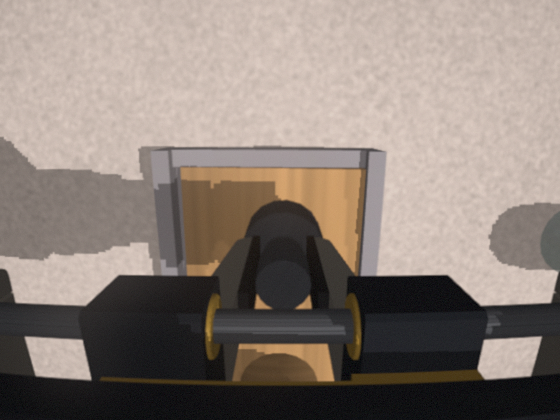

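The tool drifted 10 mm in y on the way down. I'll correct that, then creep.

Call:
{"method": "carry_out", "body": {"targets": [[[-1, -0.3, 0], [0, 0, 0.01], -0.7], [[0, 0, 0.7], [0, 0, 0], -0.7], [[0, 0, 0.5], [0, 0, 0], -0.7], [[0, 0, 0], [0, 0, 0], -0.7]]}}

```text
time_s: 20.7
position: [0.4353, 0.0231, 0.1086]
ee_rot: [-178.0, -0.2, 90.0]
wrist_force: [0.3, 0.0, -4.0]
grip_width: 0.0252
```

Call:
{"method": "carry_out", "body": {"targets": [[[0, 0, 0.3], [0, 0, 0], -0.7], [[0, 0, 0.2], [0, 0, 0], -0.7], [[0, 0, 0], [0, 0, 0], -0.7]]}}

```text
time_s: 21.0
position: [0.4355, 0.0232, 0.1034]
ee_rot: [-178.0, -0.2, 90.0]
wrist_force: [0.5, 0.0, -2.3]
grip_width: 0.0251
```

Call:
{"method": "carry_out", "body": {"targets": [[[0, -0.2, 0.3], [0, 0, 0], -0.7], [[0, 0, 0.2], [0, 0, 0], -0.7], [[0, 0, 0.1], [0, 0, 0], -0.7]]}}

```text
time_s: 21.3
position: [0.4333, 0.0233, 0.0972]
ee_rot: [-178.0, -0.2, 90.0]
wrist_force: [-0.4, 0.6, -3.6]
grip_width: 0.0253
```

Call:
{"method": "carry_out", "body": {"targets": [[[0, 0, 0.1], [0, 0, 0], -0.7]]}}

```text
time_s: 21.4
position: [0.4332, 0.0234, 0.096]
ee_rot: [-178.0, -0.2, 90.0]
wrist_force: [1.1, -0.4, -4.5]
grip_width: 0.0255
```

Call:
{"method": "carry_out", "body": {"targets": [[[0, 0, 0.1], [0, 0, 0], -0.7]]}}

```text
time_s: 21.5
position: [0.4331, 0.0234, 0.0949]
ee_rot: [-178.0, -0.2, 90.0]
wrist_force: [0.4, -0.7, -3.6]
grip_width: 0.0252
```

Call:
{"method": "carry_out", "body": {"targets": [[[0, 0, 0.06], [0, 0, 0], -0.7]]}}

```text
time_s: 21.6
position: [0.4331, 0.0234, 0.0942]
ee_rot: [-178.0, -0.2, 90.0]
wrist_force: [0.8, 1.0, -3.7]
grip_width: 0.0252
```

Call:
{"method": "carry_out", "body": {"targets": [[[0, 0, 0.06], [0, 0, 0], -0.7]]}}

```text
time_s: 21.7
position: [0.4332, 0.0235, 0.0938]
ee_rot: [-178.0, -0.2, 90.0]
wrist_force: [-2.8, 0.1, 5.7]
grip_width: 0.0252
```

Call:
{"method": "carry_out", "body": {"targets": [[[0, 0, 0.06], [0, 0, 0], -0.7]]}}

```text
time_s: 21.8
position: [0.4333, 0.0235, 0.0938]
ee_rot: [-178.0, -0.3, 90.0]
wrist_force: [-3.9, 0.9, 10.1]
grip_width: 0.0255
```

Contact. I'll relax, then open.

Call:
{"method": "carry_out", "body": {"targets": [[[0, 0, 0], [0, 0, 0], -0.7], [[0, 0, 0], [0, 0, 0], 0.1], [[0, 0, 0], [0, 0, 0], 0.1], [[0, 0, 0], [0, 0, 0], 0.1], [[0, 0, 0], [0, 0, 0], 0.1]], "force": 10}}

```text
time_s: 22.3
position: [0.4351, 0.0237, 0.0948]
ee_rot: [-178.3, -0.3, 90.0]
wrist_force: [0.3, 0.2, -0.4]
grip_width: 0.0505
```

Run:
```python
from wfit import *
s=arm.read_state();print(s['position'],s['ee_rot'],s['wrist_force'],s['time_s'],s['grip_width'])
im=snap('wrist','w17.png')
```

```text
[0.43507647 0.02367239 0.09484301] [-178.25954709   -0.28768135   89.97653611] [ 0.28546434  0.20437225 -0.4267434 ] 22.3 0.050498223010349334
```

View pics/w17.png

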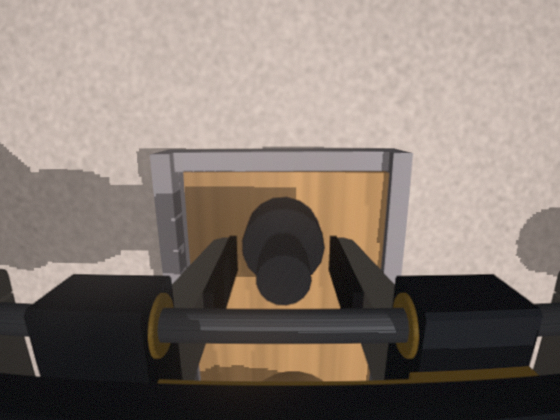

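Released; the weight stands centred between the open fingers at (283,250). I'll lift away and check.

Call:
{"method": "carry_out", "body": {"targets": [[[0, 0, -1], [0, 0, 0], 0.1], [[0, 0, -2], [0, 0, 0], 0.1], [[0, 0, -3], [0, 0, 0], 0.1], [[0, 0, -4], [0, 0, 0], 0.1], [[0, 0, -4], [0, 0, 0], 0.1], [[4, 0, -2], [0, 0, 0], 0.1], [[4, 0, 0], [0, 0, 0], 0.1], [[4, 0, 0], [0, 0, 0], 0.1], [[4, 0, 0], [0, 0, 0], 0.1], [[4, 0, 0], [0, 0, 0], 0.1], [[0, 0, 0], [0, 0, 0], 0.1]]}}

```text
time_s: 23.45
position: [0.4418, 0.2285, 0.2718]
ee_rot: [-178.8, -0.6, 89.5]
wrist_force: [-0.5, -0.0, 0.4]
grip_width: 0.0507
```

Run:
```python
from wfit import *
s=arm.read_state();print(s['position'],s['time_s'])
snap('top','t18.png');snap('scene','s18.png')
a=cv2.imread('pics/t18.png');b=cv2.imread('pics/s18.png')
p=np.load('tray.npy');Tr=trayT(p)
t=tf(Tr,[[-.142,0,.018]])[0];print(t)
for n,im in(('top',a),('scene',b)):
    for P in model(t[0],t[1],t[2]+.002)[:2]:
        pass
    q=proj(n,tf(Tr,[[-.182,.065,.018],[-.182,-.065,.018],[.058,-.065,.018],[.058,.065,.018]]));
A=cv2.resize(a[95:255,225:315],None,fx=3.4,fy=3.4,interpolation=cv2.INTER_CUBIC)
B=cv2.resize(b[168:338,188:328],None,fx=3.2,fy=3.2,interpolation=cv2.INTER_CUBIC)
cv2.imwrite('pics/c18.png',np.hstack([A,B]))
# fit weight xy on the board
from scipy.optimize import minimize
import wfit
for n,im in(('top',a),('scene',b)):
    c=proj(n,[t+[0,0,.03]])[0].astype(int); M=wmask(im,(c[0]-22,c[1]-22,c[0]+22,c[1]+22))
    M[ (im[:,:,2].astype(int)-im[:,:,0])>15]=0
    def f(p):
        S=4;m=np.zeros((420*S,560*S),np.uint8)
        for P in model(p[0],p[1],t[2]+.001):cv2.fillConvexPoly(m,cv2.convexHull(((proj(n,P)+.5)*S).astype(np.float32)).astype(int),255)
        return np.abs(cv2.resize(m,(560,420),interpolation=cv2.INTER_AREA)/255.-M).sum()
    r=minimize(f,t[:2],method='Nelder-Mead',options=dict(initial_simplex=[t[:2],t[:2]+[.01,0],t[:2]+[0,.01]]));print(n,M.sum(),r.x,r.fun,'off mm',(r.x-t[:2])*1000)
```

```text
[0.44177746 0.22849703 0.27180386] 23.45
[0.43248442 0.02346413 0.03515783]
top 288.0 [0.43444081 0.02516384] 43.13333333333334 off mm [1.95638686 1.69971049]
scene 503.0 [0.43423131 0.02306289] 136.7098039215686 off mm [ 1.74689263 -0.40124476]
```

View pics/c18.png

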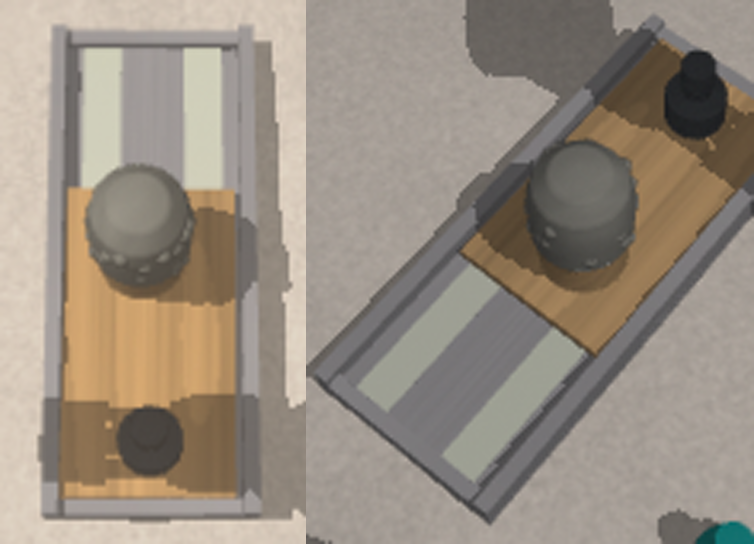

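The weight stands upright about 2 mm off the middle of the strip, the form is in place, and the board's front edge is flush with the stop. One check on the back edge, then I'll hand in.

Run:
```python
from wfit import *
Tr=trayT(np.load('tray.npy'));Ti=np.linalg.inv(Tr)
for cam,q in (('top',(225+75/3.4,95+188/3.4)),('scene',(188+(462-306)/3.2,168+255/3.2)),('scene',(188+(595-306)/3.2,168+352/3.2))):
    o,d=ray(cam,q);o2=Ti[:3,:3]@o+Ti[:3,3];d2=Ti[:3,:3]@d;print('back edge (home .058)',(o2+d2*(.018-o2[2])/d2[2]).round(4))
print(arm.hand_in())
```

```text
back edge (home .058) [0.0596 0.0592 0.018 ]
back edge (home .058) [ 0.0607 -0.0593  0.018 ]
back edge (home .058) [0.0589 0.0643 0.018 ]
the job is handed in; nothing more can be done
None
```

The board is home against the tray's front stop and the weight is standing on its bare front strip. I handed the job in at about 23.5 s; the interface gives no verdict.

**Drag:** Closed fingers pressed the strip, mostly at 9–13 N with a peak reading of 19 N, and drew the board about 94 mm. At the end the fingers slipped while the board no longer moved. The first gentler pulls (about 7 N sideways) didn't move the board, so I had to press and pull harder.

**Weight:** I took the dark steel one, not the turquoise look-alikes, and set it down at about 10 N on the wrist (about 14 N on the board). It was then let go and the arm lifted clear.

**Last checks:**
- **Board, front edge:** measured at −0.182 to −0.183 m along the tray, where home is −0.182 m; flush with the stop in the picture.
- **Board, back edge:** read 1–3 mm behind its home position. That is within picture error, but the two edges don't fully agree.
- **Weight:** upright, about 2–3 mm from the middle of the strip in both the top and scene views.
- **Form:** looks upright and in place on the board; I judged this by eye and did not measure its shift.
- **Bystanders:** the arm stayed clear of them; I did not measure their positions again at the end.

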